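# Set and lock the purge gas flow, then crack the bleed cap on a pipe spool

## Task

Get the pipe spool ready for purging: turn the black flow knob on the blue gas station until its white pointer is at the green mark, then slide the clear lock hood all the way over the knob. After that screw the brass knurled bleed cap on the spool clockwise all the way down until it stops, back it off a quarter turn, and finish while still gripping the cap there. Do not disturb the other things on the welding table.

Things in the scene. Friction and masses are not known exactly. Their poses are not given: they have to be found in the camera images.
- station: Blue gas flow station, fixed block 80 x 190 x 40 mm (x, y, z), grey deck on top at 40 mm. Origin: centre of its underside; z up. On the deck: the knob, axis at local (0, -45 mm); the lock hood, parked near local y = +45 mm. The green mark (13 x 6 mm) lies on the deck on the +x side of the knob.
- knob (a joint): Angle of the flow knob (rad), 0 to 2.6, growing as it turns clockwise seen from above; 1.8 = white pointer exactly at the green mark. It stays where it is left (friction torque about 0.06 N m). It starts 0.5 to 1.3 rad short of the mark.
- knob_grip (a point): Grip point of the black flow knob, on its vertical axis, level with its top, 28 mm above the deck. A disc 42 mm wide, 8 mm high carries an upright bar 40 mm long, 14 mm wide, from 8 to 28 mm above the deck. The point's x axis lies along the bar and points to the end with the white pointer; z up.
- lock (a joint): Travel of the lock hood (m): 0 = parked, 0.09 = fully over the knob (end stop). It grows as the hood slides to the station's -y. It slides with about 2 N of friction and stays where left.
- lock_fin (a point): Point on the orange fin on top of the clear lock hood, a tunnel 60 x 60 mm, 34 mm high over the deck, open at both y ends, so it passes over the knob at any angle. The fin is 36 mm along station x, 12 mm along y (grip it across y), 24 mm tall, standing on the roof. The point is in its middle, 21 mm above the roof, 3 mm below its top. Axes as the station's.
- spool: Steel pipe spool standing on its foot flange (150 mm wide), fixed, with a flat end plate 124 mm across, its top at 66 mm. Origin: centre of its underside, on the cap's axis; z up. On the plate a red line on the +x side shows where the cap's white line points when fully down, a green line on the +y side where it points a quarter turn backed off.
- cap (a joint): Angle of the bleed cap on its thread (rad), growing as it is screwed on (clockwise from above): 0 = loosest, 3.6 = all the way down on the end plate (hard stop); a quarter turn backed off is 2.03. It starts between 0.6 and 2.0, already caught on the thread. 8 mm lower per full turn; friction torque 0.08 N m; it stays where it is left and cannot come off.
- cap_grip (a point): Grip point on the cap's vertical axis, 24 mm above the cap's underside. The cap is a brass knurled cylinder 40 mm wide and 32 mm tall with a white line on its top from the axis along the point's x axis; z up. When fully down its underside is on the end plate (66 mm above the table). Grip it across its diameter at any yaw.
- mug: White mug, 76 mm wide, 90 mm tall, bystander; origin under its centre.
- spray: Green spray can, 52 mm wide, 160 mm tall, bystander; origin under its centre.
- flange: Steel flange ring 100 mm wide, 18 mm thick, bystander; origin under its centre.
- star: Flat five-pointed aluminium star, about 150 mm across, 5 mm thick, bystander; origin under its centre.
- gauge: Dark steel setting block 75 x 25 x 50 mm standing between the station and the spool, bystander; origin under its centre.
- wrench: Steel wrench lying on the table, bystander; origin under it.
- wbrush: Brush lying on the table, bystander; origin under it.

How it is judged:
By the outcome, as a careful person would: the job done as asked, in the order asked, and still so for the second after the job is handed in, while the arm keeps its last pose, push and grip.
It also fails if it takes over 72 s, if anything falls off the work surface, if the arm or the gripper's body presses on something with over 40 N, if the wrist force passes 120 N, or if a joint passes its speed limit or range.

## Robot

A 6-joint arm with a two-finger parallel gripper is mounted at the origin on the work surface. World frame = base frame: x ahead of the robot, y to its left, z up, the work surface at z = 0. Lengths are in m, angles in rad, forces in N, time in s.
With the tool pointing down it reaches from about 0.225 to 0.875 m from the base axis. Payload 3.4 kg.
Tool frame: the origin (TCP) lies between the finger pads, 19 mm behind the fingertips; this is the grasp point; y points along the fingers, x is the direction in which the jaws open and shut, and the axes are right-handed (so a half turn about y gives the same grasp; the last joint's range is limited). The gripper opens to 85 mm and grips with 20 to 120 N. Pads are 22 mm wide; open, the fingers measure 114 mm over their backs; the gripper's body (76 mm by 85 mm) begins 54 mm behind the grasp point. The pads swing forward as they close: fully open they stand 13 mm farther back than shut.
Start: joints at [-1.336, 0.276, 1.505, -0, 1.361, -0.121], TCP at [0.2, -0.539, 0.25] pointing down, gripper open.
Joint ranges: [-2.89, 2.89], [-0.75, 2.08], [0.22, 2.7], [-1.18, 4.32], [0.11, 2.71], [-2.7, 2.7]. Speed limits (rad/s): [2.57, 2.57, 3.14, 3.14, 3.14, 3.14].

## Interface

Orientations are given as a unit quaternion [w, x, y, z].
In Python, from rig import manip gives the robot as it stands.
- The arm moves only by the tool arm_command, never from a script. Its argument "commands" is a list of rows, each a list of 3 entries, a list of its own where there are three numbers: the finger opening in cm, from 0 to 8.54, then the shift along the world's x, y, z in cm, then the turn about the world's z in rad. A call has 1 to 12 rows; each row shifts and turns the commanded pose from where the row before left it; what a row does not reach is not made up. A row lasts 1/10 s, in which the tool goes at most 50 mm and 8.59 degrees, less where a joint would pass 70% of its speed; a pose out of reach is approached as far as the arm can. A call with a gripper value outside its range is refused whole. The fingers move at their own pace and stop on an object; "grip_force" is the grip in N (left out, the last holds). Time passes only in rows, so rows that do not move let the fingers close. It gives the time, the measured TCP pose, the force and the opening at its end, in the units of the state.
- manip.get_state(): the state, without advancing time (a new reading comes with each control period).
- manip.get_image(name): name is "side" or "top" or "wrist"; returns a dict with "pixels" (420x560x3 uint8, red, green, blue), "range_z" (420x560 float32, m along the optical axis (not along the pixel's ray), 0 where there is no reading), "intrinsics" (3x3 intrinsics, pixels), "k1" (the pictures are not rectified: a ray, as slopes to the right and down, at radius r is drawn at 1 + k1 r^2 times it, then the intrinsics apply), "R" (3x3) and "t" (3): a world point X has camera coordinates R X + t. Camera axes: x right, y down, z forward; pixel columns grow to the right and rows downward; lengths in m; the calibration is good to about 2 mm. A picture is of the moment at which its call begins.
- manip.sign_off(): hands the job in, once; it reports no verdict.
The state is a dict: "clock": time; "qpos": joint angles; "qd": joint speeds; "effort": joint torques, N m; "position": TCP position; "ee_rot": TCP orientation; "contact_force": force on the tool from outside, world axes, zero at the start; "moment": the same for the moment, N m; "width": finger opening in m.
Only numpy, scipy, OpenCV 4.12 (cv2) and the standard library are available. Lean on these libraries where they do the work, as an engineer would, in place of code of your own. Each camera call takes 0.05 s, during which the arm holds its last target.

## Working session

There is one attempt and no reset: what is moved stays moved. The work goes in short steps, Python scripts to look and compute and a tool call to move; the robot and the scene stay as the last step left them, time stands still between calls to the robot, and variables do not carry over. Pictures are saved under pics/ and viewed, and the job is handed in when it is done.

Besides the shell and the picture viewer there is one more tool, called after "Request:" by a JSON object that holds its "fn" and its "kwargs", one argument or row to a line. arm_command: Moves the arm, as the interface text tells. Its arguments: {"type":"object","properties":{"commands":{"type":"array"},"grip_force":{"type":"number"}},"required":["commands"]}

```bash
ls; mkdir -p pics
cat > h.py <<'E'
from rig import manip
import numpy as np, cv2, pickle
def grab(n,tag):
    im=manip.get_image(n); pickle.dump(im,open(f'{tag}.pkl','wb'))
    cv2.imwrite(f'pics/{tag}.png',im['pixels'][:,:,::-1]); return im
def load(tag): return pickle.load(open(f'{tag}.pkl','rb'))
def ray(im,u,v):
    K=np.array(im['intrinsics']);k1=float(im['k1'])
    d=cv2.undistortPoints(np.array([[[u,v]]],float),K,np.array([k1,0,0,0,0.]))[0,0]
    # model: distorted = s*(1+k1 r^2), same as cv2
    R=np.array(im['R']);t=np.array(im['t'])
    o=-R.T@t; return o,R.T@np.array([d[0],d[1],1.])
def plane(im,u,v,z):
    o,d=ray(im,u,v); return o+d*(z-o[2])/d[2]
def tri(obs):
    A=np.zeros((3,3));b=np.zeros(3)
    for im,u,v in obs:
        o,d=ray(im,u,v);d=d/np.linalg.norm(d);P=np.eye(3)-np.outer(d,d);A+=P;b+=P@o
    X=np.linalg.solve(A,b)
    res=[]
    for im,u,v in obs:
        o,d=ray(im,u,v);d=d/np.linalg.norm(d);res.append(np.linalg.norm((np.eye(3)-np.outer(d,d))@(X-o)))
    return X,res
def pt(im,u,v):
    o,d=ray(im,u,v); return o+d*float(im['range_z'][int(round(v)),int(round(u))])
def proj(im,X):
    K=np.array(im['intrinsics']);c=np.array(im['R'])@np.array(X)+np.array(im['t']);s=c[:2]/c[2]
    s=s*(1+im['k1']*(s@s)); return K[0,0]*s[0]+K[0,2],K[1,1]*s[1]+K[1,2]
E
python3 - <<'E'
from h import *
np.set_printoptions(precision=4,suppress=True)
for n in ['top','side','wrist']:
    im=grab(n,n+'0'); print(n,im['intrinsics'],im['k1'],'cam',-np.array(im['R']).T@im['t']); print(np.array(im['R']))
s=manip.get_state()
print(s)
E
```

```text
pics
top [[392.9107   0.     277.5207]
 [  0.     392.9107 206.5906]
 [  0.       0.       1.    ]] -0.018870831814600243 cam [ 0.4422 -0.0065  1.338 ]
[[-0.0237 -0.9997 -0.0116]
 [-0.9962  0.0246 -0.0837]
 [ 0.084   0.0096 -0.9964]]
side [[457.467    0.     269.7556]
 [  0.     457.467  202.0489]
 [  0.       0.       1.    ]] 0.0075749092962093464 cam [-0.0551  0.6372  1.1846]
[[-0.7395 -0.673  -0.0135]
 [-0.5148  0.5784 -0.6328]
 [ 0.4337 -0.461  -0.7742]]
wrist [[357.4291   0.     281.4186]
 [  0.     357.4291 215.1582]
 [  0.       0.       1.    ]] -0.08714810523839436 cam [ 0.2611 -0.5154  0.3725]
[[ 0.3488 -0.9372 -0.0011]
 [-0.9054 -0.3372  0.2579]
 [-0.242  -0.0889 -0.9662]]
{'clock': 0.15, 'qpos': array([-1.336 ,  0.2765,  1.5058, -0.    ,  1.3607, -0.121 ]), 'qd': array([-0.0004, -0.002 , -0.0026, -0.0004, -0.0005, -0.002 ]), 'effort': array([  0.0006, -41.7145, -24.6033,  -0.0002,   0.0076,  -0.    ]), 'position': array([ 0.2002, -0.5387,  0.2493]), 'ee_rot': array([ 0.5809, -0.5803,  0.404 , -0.4033]), 'contact_force': array([0.2754, 0.694 , 0.0245]), 'moment': array([-0.0575,  0.0118, -0.0189]), 'width': 0.08552184425205064}
```

View pics/top0.png

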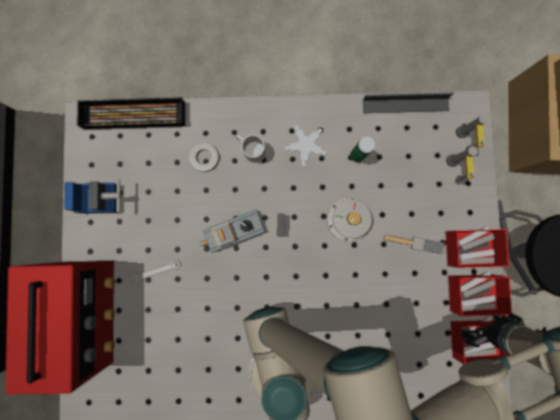

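View pics/side0.png

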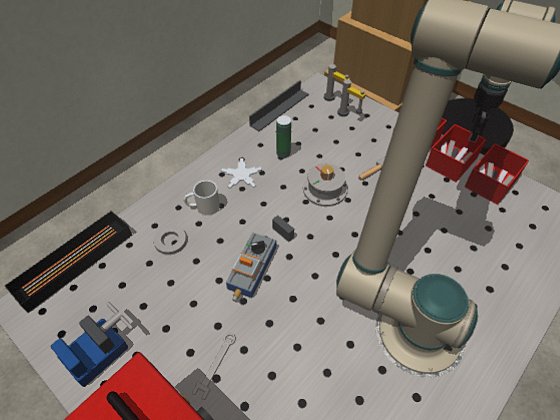

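View pics/wrist0.png

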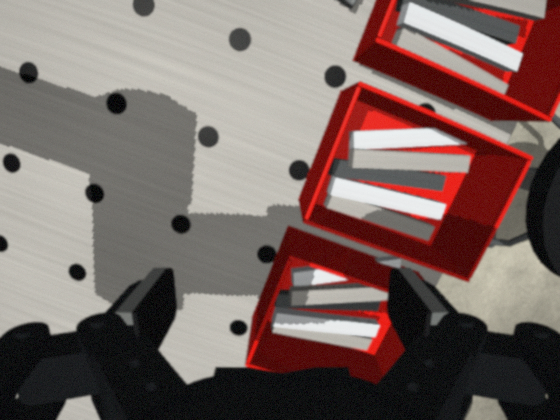

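The top view shows the station near (235,231), with the knob at about (247,226) and the orange fin at about (221,235). It also shows the gauge at (283,225) and the spool and cap at (351,218). I'll zoom in on these.

Run:
```python
from h import *
np.set_printoptions(precision=4,suppress=True)
a=load('top0');b=load('side0')
A=cv2.resize(a['pixels'][195:260,190:390,::-1],None,fx=4,fy=4,interpolation=cv2.INTER_CUBIC)
B=cv2.resize(b['pixels'][150:310,210:370,::-1],None,fx=3.7,fy=3.7,interpolation=cv2.INTER_CUBIC)
cv2.imwrite('pics/top0z.png',A);cv2.imwrite('pics/side0z.png',B)
for n,u,v in [('knob',247,226),('fin',221,235),('cap',354,217),('plate',340,225),('deck',235,234),('gauge',283,225),('table',300,240)]:
    print(n,pt(a,u,v))
```

```text
knob [0.4887 0.1059 0.0677]
fin [0.4612 0.1863 0.0947]
cap [ 0.5075 -0.2339  0.1042]
plate [ 0.4848 -0.1951  0.0635]
deck [0.4643 0.1482 0.0417]
gauge [ 0.4898 -0.0106  0.0512]
table [ 0.4394 -0.067   0.003 ]
```

View pics/top0z.png

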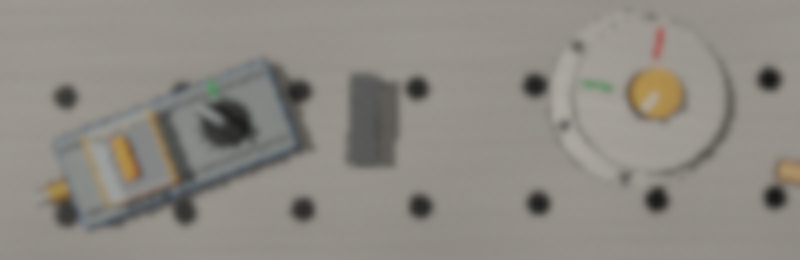

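View pics/side0z.png

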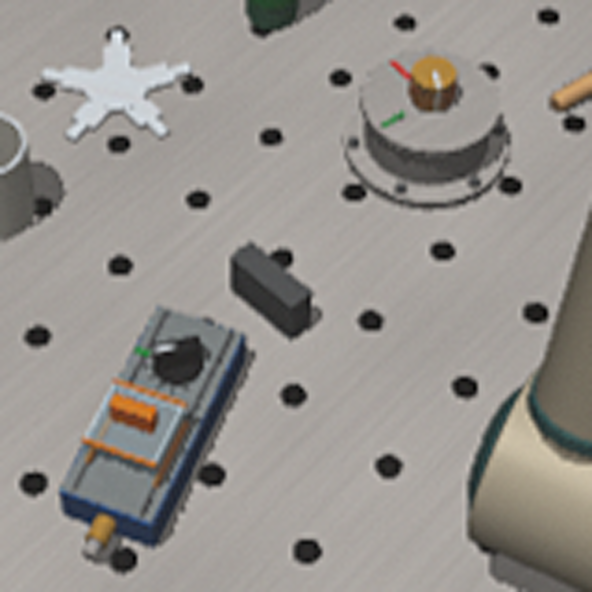

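Run:
```python
from h import *
from scipy.spatial.transform import Rotation as Ro
np.set_printoptions(precision=4,suppress=True)
s=manip.get_state();q=s['ee_rot'];print(Ro.from_quat(q[[1,2,3,0]]).as_matrix())
```

```text
[[ 0.3483 -0.0003  0.9374]
 [-0.9374  0.0013  0.3483]
 [-0.0013 -1.      0.0001]]
```

Request:
{"fn": "arm_command", "kwargs": {
  "commands": [
    [8.5, [1.4, 3.8, 0], 0],
    [8.5, [1.4, 3.8, 0], 0],
    [8.5, [1.4, 3.8, 0], 0],
    [8.5, [1.4, 3.8, 0], 0],
    [8.5, [1.4, 3.8, 0], 0],
    [8.5, [1.4, 3.8, 0], 0],
    [8.5, [1.4, 3.8, 0], 0],
    [8.5, [1.4, 3.8, 0], 0],
    [8.5, [1.4, 3.8, 0], 0]
  ]
}}

```text
clock: 1.05
position: [0.3264, -0.1954, 0.25]
ee_rot: [0.581, -0.58, 0.404, -0.404]
contact_force: [0.7, -0.0, 0.1]
width: 0.0851
```

Request:
{"fn": "arm_command", "kwargs": {
  "commands": [
    [8.5, [1.6, 3.7, 0], 0],
    [8.5, [1.6, 3.7, 0], 0],
    [8.5, [1.6, 3.7, 0], 0],
    [8.5, [1.6, 3.7, 0], 0],
    [8.5, [1.6, 3.7, 0], 0],
    [8.5, [1.6, 3.7, 0], 0],
    [8.5, [1.6, 3.7, 0], 0],
    [8.5, [1.6, 3.7, 0], 0],
    [8.5, [1.6, 3.7, 0], 0],
    [8.5, [0, 0, 0], 0],
    [8.5, [0, 0, 0], 0]
  ]
}}

```text
clock: 2.15
position: [0.4699, 0.1364, 0.2494]
ee_rot: [-0.58, 0.582, -0.403, 0.403]
contact_force: [-0.5, -0.6, -0.3]
width: 0.0847
```

Run:
```python
from h import *
np.set_printoptions(precision=4,suppress=True)
im=grab('wrist','w1');s=manip.get_state();print(s['qpos'],s['position'],s['contact_force'],s['moment'],s['clock'])
for X in ([.4887,.1059,.068],[.4612,.1863,.0947]): print(proj(im,X))
```

```text
[ 0.1393  0.1468  1.6782 -0.0009  1.3183  1.3538] [0.4696 0.1356 0.2496] [-0.1778  0.1202  0.2451] [ 0.0467 -0.0237 -0.0266] 2.2
(np.float64(322.48584869394693), np.float64(189.00719702448686))
(np.float64(219.31512365296234), np.float64(192.37868394939264))
```

View pics/w1.png

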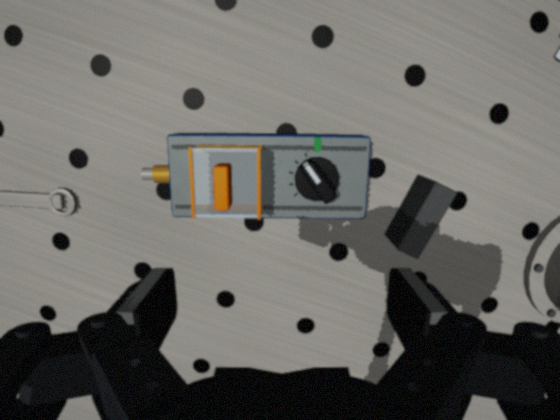

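The wrist view shows the knob at about (317,178), its white pointer going up-left to (306,164), and the green mark at (318,144). The fin is at (221,187). I'll segment these.

```bash
cat > seg.py <<'E'
from h import *
import sys
def blobs(mask,amin=8):
    n,l,st,c=cv2.connectedComponentsWithStats(mask.astype(np.uint8),connectivity=8)
    return [(int(st[i,4]),c[i],l==i) for i in range(1,n) if st[i,4]>=amin]
def masks(im):
    h=cv2.cvtColor(im['pixels'],cv2.COLOR_RGB2HSV);H,S,V=[h[:,:,i].astype(int) for i in range(3)]
    return dict(green=(H>45)&(H<85)&(S>110)&(V>60),orange=(H>5)&(H<22)&(S>170)&(V>120),dark=(V<60),
      blue=(H>95)&(H<125)&(S>90)&(V>40),white=(S<50)&(V>150), red=((H<6)|(H>172))&(S>130)&(V>80))
E
python3 - <<'E'
from seg import *
np.set_printoptions(precision=4,suppress=True)
im=load('w1');m=masks(im)
for k in ('green','orange','dark','white'):
    for a,c,_ in blobs(m[k][120:230,160:380] if 1 else m[k]): print(k,a,c+[160,120])
z=cv2.resize(im['pixels'][125:225,160:380,::-1],None,fx=3.6,fy=3.6,interpolation=cv2.INTER_CUBIC);cv2.imwrite('pics/w1z.png',z)
E
```

```text
green 90 [317.3 144. ]
orange 185 [258.8324 184.2162]
orange 112 [191.4464 183.3304]
orange 603 [220.8988 187.5655]
orange 29 [162.931  169.5862]
orange 48 [163.5 177.5]
dark 159 [286.3019 129.3333]
dark 1373 [318.2615 180.5178]
dark 192 [374.1979 167.8125]
dark 151 [164.5099 190.5166]
dark 48 [267.5417 207.0417]
dark 168 [253.4345 223.6726]
white 970 [206.7237 170.4825]
white 82 [312.3902 173.9024]
white 223 [223.7354 215.9103]
white 24 [273.4583 226.0833]
white 17 [267.4118 226.5882]
```

View pics/w1z.png

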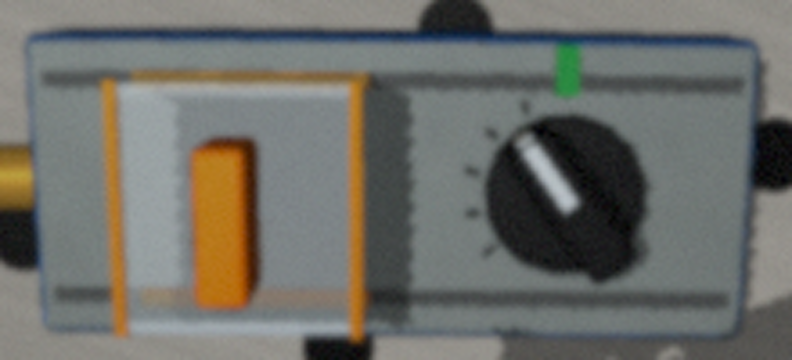

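Run:
```python
from seg import *
np.set_printoptions(precision=4,suppress=True)
im=load('w1');
Z=lambda u,v:(160+(u+.5)/3.6-.5,125+(v+.5)/3.6-.5)
az=lambda d:np.degrees(np.arctan2(d[1],d[0]))
for n,u,v in [('bar top',545,160),('disc',525,235),('deck',440,200),('fintop',222,200),('deck2',700,200)]: print(n,pt(im,*Z(u,v)))
g=plane(im,317.3,144,.04);d=plane(im,*Z(565,193),.048);print('green',g,'disc',d,az(g-d))
p,q=plane(im,*Z(520,135),.068),plane(im,*Z(575,212),.068);print('pointer',p,q,az(p-q))
c=[plane(im,*Z(u,v),.04) for u,v in [(30,37),(757,42),(740,332),(47,327)]];print(np.array(c),np.mean(c,0))
print('y axis az',az(c[0]-c[1]),az(c[3]-c[2]),'x az',az(c[0]-c[3]),az(c[1]-c[2]),[np.linalg.norm(c[i]-c[i-1]) for i in range(4)])
# fin via top & wrist orange
t=load('top0');mt=masks(t)['orange']
for a,cc,_ in blobs(mt[200:260,190:290],3): print(a,cc+[190,200])
s=load('side0');mt=masks(s)['orange']
for a,cc,_ in blobs(mt[220:310,210:300],3): print('side',a,cc+[210,220])
print(plane(im,220.9,187.6,.09))
```

```text
bar top [0.5012 0.1214 0.0666]
disc [0.4796 0.1167 0.0479]
deck [0.4793 0.1399 0.0407]
fintop [0.4719 0.1875 0.0986]
deck2 [0.5032 0.0761 0.0401]
green [0.5221 0.1212 0.04  ] disc [0.4933 0.1112 0.048 ] 19.165346362573576
pointer [0.5047 0.1293 0.068 ] [0.4922 0.1102 0.068 ] 56.744873077059886
[[0.4822 0.253  0.04  ]
 [0.5459 0.0785 0.04  ]
 [0.4741 0.0516 0.04  ]
 [0.4099 0.2272 0.04  ]] [0.478  0.1526 0.04  ]
y axis az 110.0657062809498 110.09477104772398 x az 19.615491707771533 20.517952510782624 [np.float64(0.07680186754714351), np.float64(0.1856956189315838), np.float64(0.07670707385996076), np.float64(0.18690458174472716)]
side 44 [245.6136 259.9545]
side 5 [235.  269.6]
[0.4642 0.1868 0.09  ]
```

View second.

Heights from depth: bar top 66.6 mm, disc 48 mm, deck 40.5 mm, fin top 98.6 mm, which match the text. The station is at about (0.478, 0.1526) with yaw 20°. The knob pointer is at azimuth 57°, so it has about 37° to go. Next I'll move over the knob for a second view.

Request:
{"fn": "arm_command", "kwargs": {
  "commands": [
    [5, [0.5, -0.5, -1.5], 0.127],
    [5, [0.5, -0.5, -1.5], 0.127],
    [5, [0.5, -0.5, -1.5], 0.127],
    [5, [0.5, -0.5, -1.5], 0.127],
    [5, [0.35, -0.55, -1.5], 0.127],
    [5, [0, 0, 0], 0],
    [5, [0, 0, 0], 0],
    [5, [0, 0, 0], 0]
  ]
}}

```text
clock: 3.0
position: [0.4939, 0.1101, 0.176]
ee_rot: [0.677, -0.677, 0.203, -0.204]
contact_force: [0.1, -0.6, 0.5]
width: 0.0499
```

Run:
```python
from seg import *
np.set_printoptions(precision=4,suppress=True)
im=grab('wrist','w2');s=manip.get_state();print(s['qpos'],s['position'],s['width'],s['contact_force'],s['moment'],s['clock'])
print(proj(im,[.4933,.1107,.068]))
```

```text
[ 0.0821  0.2274  1.7678 -0.      1.1447  0.664 ] [0.494  0.1103 0.176 ] 0.04996016470092026 [0.1223 0.3671 0.8313] [-0.0418  0.0322 -0.019 ] 3.05
(np.float64(280.6017309787071), np.float64(220.44287648313207))
```

View pics/w2.png

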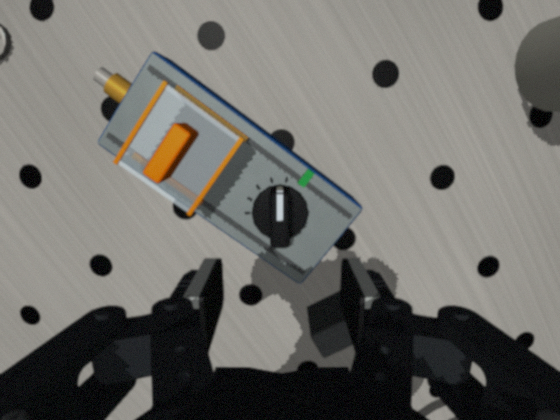

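The pointer stands vertically at u≈280, in line between the jaws. The knob centre is at about (281,214) and the green mark at (306,178). I'll triangulate between w1 and w2 as a height check.

Run:
```python
from seg import *
np.set_printoptions(precision=4,suppress=True)
a=load('w1');b=load('w2');ma,mb=masks(a),masks(b)
for k in ('green','orange'):
    print(k,[(n,c+[100,40]) for n,c,_ in blobs(mb[k][40:300,100:380])])
w=[(n,c+[260,180]) for n,c,_ in blobs(mb['white'][180:240,260:300])];print(w)
print('pointer',tri([(a,312.4,173.9),(b,*w[0][1])]))
f=[c+[100,40] for n,c,_ in blobs(mb['orange'][40:300,100:380]) if 0 or n>300]
g=[c+[100,40] for n,c,_ in blobs(mb['green'][40:300,100:380])]
print('green',tri([(a,317.3,144),(b,*g[0])]))
for x in f: print('fin',tri([(a,220.9,187.57),(b,*x)]))
x,y=np.where(mb['white'][180:240,260:300]);pts=np.c_[y+260,x+180].astype(np.float32)
vx,vy,_,_=cv2.fitLine(pts,cv2.DIST_L2,0,.01,.01).ravel()
c=pts.mean(0);p=plane(b,c[0]-15*vx,c[1]-15*vy,.068);q=plane(b,c[0]+15*vx,c[1]+15*vy,.068);d=(p-q);print('pointer az',np.degrees(np.arctan2(d[1],d[0])),p,q)
cc=plane(b,280.5,211,.048);print(cc, 'green az',np.degrees(np.arctan2(*(plane(b,*g[0],.04)-np.array([.4934,.1105,.04]))[[1,0]])))
```

```text
green [(142, array([305.4718, 177.7746]))]
orange [(133, array([119.218 ,  82.2707])), (153, array([113.6928,  91.5359])), (347, array([139.5274, 122.3343])), (1193, array([166.8399, 152.482 ])), (374, array([214.6524, 176.7086]))]
[(157, array([279.4904, 206.9172]))]
pointer (array([0.498 , 0.1191, 0.0689]), [np.float64(3.462452192356492e-07), np.float64(3.462452191973455e-07)])
green (array([0.5221, 0.1214, 0.0411]), [np.float64(7.476263479364228e-05), np.float64(7.476263479374354e-05)])
fin (array([0.5016, 0.177 , 0.2289]), [np.float64(0.005680892919204639), np.float64(0.005680892919204648)])
fin (array([0.4655, 0.1864, 0.0952]), [np.float64(0.00010182292508142519), np.float64(0.00010182292508138898)])
fin (array([0.5235, 0.1657, 0.3079]), [np.float64(0.007679989809148519), np.float64(0.007679989809148398)])
pointer az -123.55354386042455 [0.4922 0.1105 0.068 ] [0.5036 0.1276 0.068 ]
[0.494 0.112 0.048] green az 20.46830101422091
```

Request:
{"fn": "arm_command", "kwargs": {
  "commands": [
    [4.0, [0, 0.07, -3], 0],
    [4.0, [0, 0, -3], 0],
    [4.0, [0, 0, -2.5], 0],
    [4.0, [0, 0, -1.2], 0],
    [4.0, [0, 0, -0.9], 0],
    [4.0, [0, 0, 0], 0],
    [4.0, [0, 0, 0], 0]
  ],
  "grip_force": 30
}}

```text
clock: 3.75
position: [0.4946, 0.1113, 0.0699]
ee_rot: [0.678, -0.677, 0.202, -0.203]
contact_force: [-0.1, 0.2, 0.1]
width: 0.0403
```

Run:
```python
from seg import *
np.set_printoptions(precision=4,suppress=True)
im=grab('wrist','w3');s=manip.get_state();print(s['qpos'],s['position'],s['width'],s['contact_force'],s['moment'],s['clock'])
```

```text
[ 0.084   0.3462  1.9097 -0.0001  0.8832  0.6642] [0.4948 0.1113 0.0701] 0.04025835907596669 [ 0.1487 -0.8639 -0.6169] [ 0.0028  0.0064 -0.0156] 3.8
```

View pics/w3.png

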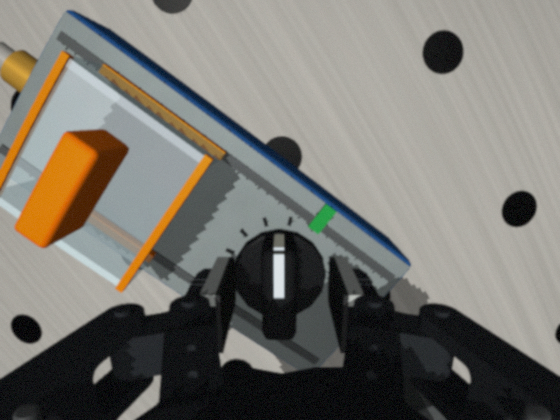

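The bar is centred between the jaws, with its pointer at u≈279. Closing on it.

Request:
{"fn": "arm_command", "kwargs": {
  "commands": [
    [2.5, [-0.1, 0, 0], 0],
    [1.2, [0, 0, 0], 0],
    [1.2, [0, 0, 0], 0],
    [1.2, [0, 0, 0], 0],
    [1.2, [0, 0, 0], 0]
  ],
  "grip_force": 30
}}

```text
clock: 4.3
position: [0.4932, 0.1112, 0.0699]
ee_rot: [0.678, -0.677, 0.202, -0.203]
contact_force: [-1.3, 0.1, 6.0]
width: 0.0135
```

Run:
```python
from seg import *
np.set_printoptions(precision=4,suppress=True)
s=manip.get_state();print(s['qpos'],s['position'],s['width'],s['contact_force'],s['moment'],s['clock'])
```

```text
[ 0.0842  0.3451  1.9125 -0.0002  0.8827  0.6641] [0.4932 0.1112 0.0699] 0.013464538085420872 [-1.3181  0.0522  5.9712] [0.0029 0.2016 0.07  ] 4.3
```

Request:
{"fn": "arm_command", "kwargs": {
  "commands": [
    [1.2, [0, 0, 0.1], 0],
    [1.2, [0, 0, 0], -0.11],
    [1.2, [0, 0, 0], -0.13],
    [1.2, [0, 0, 0], -0.13],
    [1.2, [0, 0, 0], -0.13],
    [1.2, [0, 0, 0], -0.1],
    [1.2, [0, 0, 0], -0.034],
    [1.2, [0, 0, 0], 0],
    [1.2, [0, 0, 0], 0]
  ]
}}

```text
clock: 5.2
position: [0.4937, 0.1106, 0.0699]
ee_rot: [0.581, -0.581, 0.402, -0.404]
contact_force: [2.4, -4.9, -3.5]
width: 0.0131
```

Run:
```python
from seg import *
from scipy.spatial.transform import Rotation as Ro
np.set_printoptions(precision=4,suppress=True)
im=grab('wrist','w4')
s=manip.get_state();print(s['qpos'],s['position'],s['width'],s['contact_force'],s['moment'],s['clock'])
M=Ro.from_quat(s['ee_rot'][[1,2,3,0]]).as_matrix();print('jaw az',np.degrees(np.arctan2(M[1,0],M[0,0])))
```

```text
[ 0.0836  0.3453  1.9118 -0.0016  0.8829  1.2977] [0.4937 0.1106 0.07  ] 0.013266321577092151 [ 3.9833 -4.1286 -3.8187] [-0.7182 -0.6105 -0.0076] 5.25
jaw az -69.50076776374601
```

View pics/w4.png

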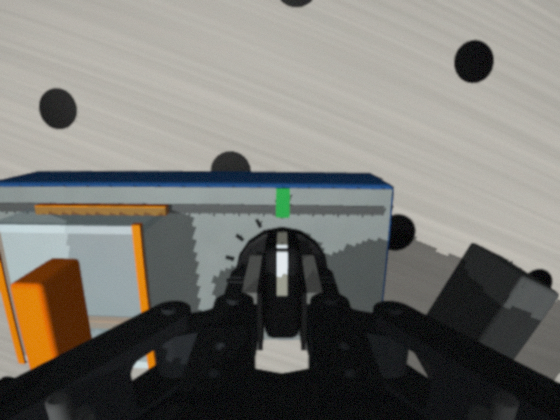

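The pointer (u≈281) now points at the mark (u≈283). I'll measure the remaining error.

Run:
```python
from seg import *
np.set_printoptions(precision=4,suppress=True)
b=load('w4');mb=masks(b)
g=blobs(mb['green'][170:230,260:310])[0];gc=g[1]+[260,170];print(g[0],gc,plane(b,*gc,.04))
ys,xs=np.where(g[2]);pts=np.c_[xs+260,ys+170].astype(np.float32)
def lin(pts,z,L):
    vx,vy,_,_=cv2.fitLine(pts,cv2.DIST_L2,0,.01,.01).ravel();c=pts.mean(0)
    if vy>0: vx,vy=-vx,-vy
    p=plane(b,c[0]+L*vx,c[1]+L*vy,z);q=plane(b,c[0]-L*vx,c[1]-L*vy,z);d=p-q
    return np.degrees(np.arctan2(d[1],d[0])),p,q
print('mark long az',lin(pts,.04,12))
w=max(blobs(mb['white'][228:300,265:300],5),key=lambda r:r[0]);ys,xs=np.where(w[2]);pts=np.c_[xs+265,ys+228].astype(np.float32)
print(w[0],w[1]+[265,228]);r=lin(pts,.068,14);print('pointer',r)
G=plane(b,*gc,.04)
for ax in ([.4937,.1106],[.4933,.111],[.4934,.1103]): print(np.degrees(np.arctan2(G[1]-ax[1],G[0]-ax[0])))
d=G-r[2];print('stripe inner->mark',np.degrees(np.arctan2(d[1],d[0])))
# deck upper edge direction (blue top boundary)
e=[]
for u in range(20,380,10):
    col=np.where(mb['blue'][:,u])[0]
    if len(col): e.append((u,col.max() if 0 else col[0]))
e=np.array(e,float);P=np.array([plane(b,u,v,.04) for u,v in e]);
k=np.polyfit(P[:,1],P[:,0],1);print('blue edge az',np.degrees(np.arctan2(1,k[0])))
```

```text
397 [282.4509 202.4282] [0.5218 0.1212 0.04  ]
mark long az (np.float64(19.624589247577816), array([0.5268, 0.123 , 0.04  ]), array([0.5167, 0.1194, 0.04  ]))
409 [281.6601 270.7824]
pointer (np.float64(19.75197982154491), array([0.5081, 0.1165, 0.068 ]), array([0.4973, 0.1126, 0.068 ]))
20.739520455112128
19.76345357738229
21.067800341900664
stripe inner->mark 19.421821846916178
blue edge az 110.0752399588148
```

Pointer azimuth is 19.75°, the mark's is 19.6–20.7° and the station yaw is 20.0°, so the pointer is on the mark to within about 0.5°. I'll release, rise, and look from above the fin.

Request:
{"fn": "arm_command", "kwargs": {
  "commands": [
    [2.5, [0, 0, 0], 0],
    [4.0, [0, 0, 0], 0],
    [4.0, [0, 0, 0.5], 0],
    [4.0, [0, 0, 2.5], 0],
    [4.0, [0, 0, 4], 0],
    [4.0, [-0.8, 2.2, 3], 0],
    [4.0, [-1.0, 2.7, 0.5], 0],
    [4.0, [-1.0, 2.7, 0], 0],
    [4.0, [0, 0, 0], 0],
    [4.0, [0, 0, 0], 0]
  ]
}}

```text
clock: 6.25
position: [0.4643, 0.1876, 0.1754]
ee_rot: [-0.581, 0.581, -0.403, 0.403]
contact_force: [0.1, 0.6, -0.1]
width: 0.0397
```

Run:
```python
from seg import *
np.set_printoptions(precision=4,suppress=True)
im=grab('wrist','w5')
s=manip.get_state();print(s['qpos'],s['position'],s['width'],s['contact_force'],s['clock'])
for n,c,_ in blobs(masks(im)['orange'],100): print(n,c,pt(im,*c))
```

```text
[ 0.2441  0.2214  1.7786 -0.0005  1.1418  1.4574] [0.4646 0.1871 0.1752] 0.03957413983266471 [ 0.5803 -0.4069 -0.2577] 6.3
283 [240.8622 220.7279] [0.4562 0.2134 0.0744]
331 [328.3746 219.7855] [0.477  0.1604 0.0753]
126 [194.0317 198.0317] [0.4458 0.2544 0.0257]
1039 [284.7421 230.5823] [0.4668 0.187  0.0979]
152 [194.6053 208.4211] [0.4387 0.2512 0.0281]
```

View pics/w5.png

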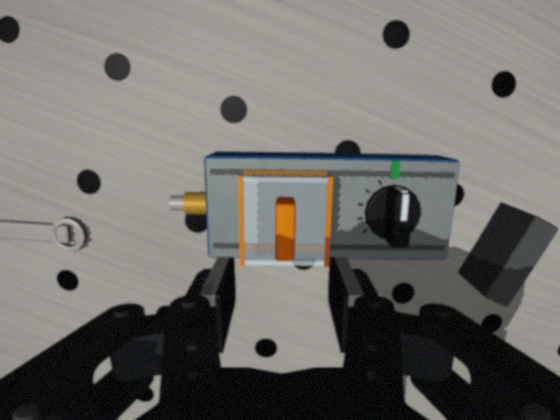

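Request:
{"fn": "arm_command", "kwargs": {
  "commands": [
    [4.0, [0.15, 0, -3], 0],
    [4.0, [0, 0, -2.5], 0],
    [4.0, [0, 0, -1.5], 0],
    [4.0, [0, 0, -0.8], 0],
    [4.0, [0, 0, 0], 0],
    [2.5, [0, 0, 0], 0],
    [1.0, [0, 0, 0], 0],
    [1.0, [0, 0, 0], 0],
    [1.0, [0, 0, 0], 0],
    [1.0, [0, 0, 0], 0]
  ],
  "grip_force": 25
}}

```text
clock: 7.3
position: [0.4672, 0.1872, 0.098]
ee_rot: [0.581, -0.58, 0.403, -0.404]
contact_force: [1.4, -1.0, 5.6]
width: 0.0118
```

Run:
```python
from seg import *
np.set_printoptions(precision=4,suppress=True)
im=grab('wrist','w6')
s=manip.get_state();print(s['qpos'],s['position'],s['width'],s['contact_force'],s['clock'])
```

```text
[ 0.2431  0.3061  1.8836 -0.0007  0.9497  1.4575] [0.4672 0.1872 0.098 ] 0.011364089058246282 [ 0.9231 -2.1288  5.8838] 7.35
```

View pics/w6.png

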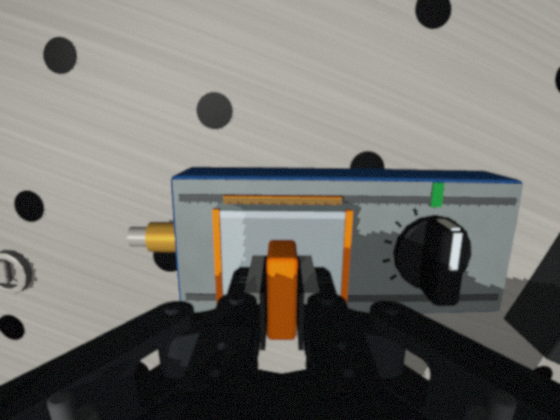

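The fin is gripped (opening 11.4 mm). Sliding the hood.

Request:
{"fn": "arm_command", "kwargs": {
  "commands": [
    [1.0, [0.34, -0.94, 0], 0],
    [1.0, [0.34, -0.94, 0], 0],
    [1.0, [0.34, -0.94, 0], 0],
    [1.0, [0.34, -0.94, 0], 0],
    [1.0, [0.34, -0.94, 0], 0],
    [1.0, [0.34, -0.94, 0], 0],
    [1.0, [0.34, -0.94, 0], 0],
    [1.0, [0.17, -0.47, 0], 0],
    [1.0, [0, 0, 0], 0]
  ]
}}

```text
clock: 8.25
position: [0.4927, 0.1166, 0.098]
ee_rot: [0.581, -0.58, 0.403, -0.404]
contact_force: [0.8, -1.2, 5.6]
width: 0.0114
```

Run:
```python
from seg import *
np.set_printoptions(precision=4,suppress=True)
s=manip.get_state();print(s['qpos'],s['position'],s['width'],s['contact_force'],s['moment'],s['clock'])
```

```text
[0.0945 0.31   1.8771 0.0005 0.9523 1.3093] [0.4927 0.1166 0.098 ] 0.01136637559443798 [ 0.8445 -1.1649  5.5649] [-0.1249  0.0328 -0.1798] 8.25
```

Travelled 75 mm. I'll creep to the end stop, watching the force.

Request:
{"fn": "arm_command", "kwargs": {
  "commands": [
    [1.0, [0.1, -0.28, 0], 0],
    [1.0, [0.1, -0.28, 0], 0],
    [1.0, [0.07, -0.19, 0], 0],
    [1.0, [0, 0, 0], 0]
  ]
}}

```text
clock: 8.65
position: [0.4948, 0.1107, 0.098]
ee_rot: [0.582, -0.579, 0.404, -0.403]
contact_force: [-0.2, 2.8, 6.9]
width: 0.0113
```

Request:
{"fn": "arm_command", "kwargs": {
  "commands": [
    [1.0, [0.07, -0.19, 0], 0],
    [1.0, [0.07, -0.19, 0], 0],
    [1.0, [0, 0, 0], 0]
  ]
}}

```text
clock: 8.95
position: [0.4949, 0.1103, 0.098]
ee_rot: [0.583, -0.577, 0.407, -0.402]
contact_force: [-3.4, 15.7, 8.8]
width: 0.0113
```

The TCP has stopped at local y = −45.5 mm with a 16 N push against it, so the hood is at the end stop. I'll open, lift and look.

Request:
{"fn": "arm_command", "kwargs": {
  "commands": [
    [2.5, [0, 0, 0], 0],
    [3.5, [0, 0, 0], 0],
    [3.5, [0, 0, 0], 0],
    [3.5, [0, 0, 2], 0],
    [3.5, [0, 0, 3], 0],
    [3.5, [0, 0, 4], 0],
    [3.5, [0, 0, 2], 0],
    [3.5, [0, 0, 0], 0],
    [3.5, [0, 0, 0], 0]
  ]
}}

```text
clock: 9.85
position: [0.4956, 0.1051, 0.2066]
ee_rot: [-0.581, 0.581, -0.403, 0.403]
contact_force: [-1.0, -0.2, -0.8]
width: 0.0351
```

Run:
```python
from seg import *
np.set_printoptions(precision=4,suppress=True)
im=grab('wrist','w7')
s=manip.get_state();print(s['qpos'],s['position'],s['width'],s['contact_force'],s['clock'])
for n,c,_ in blobs(masks(im)['orange'],100):
    p=pt(im,*c);d=p[:2]-[.478,.1526];a=np.radians(20);print(n,c,p,'local',d[0]*np.cos(a)+d[1]*np.sin(a),-d[0]*np.sin(a)+d[1]*np.cos(a))
```

```text
[ 0.0718  0.204   1.7186 -0.0003  1.2213  1.2861] [0.495  0.1051 0.2058] 0.035068955199182746 [0.0648 0.1554 0.8101] 9.9
243 [312.7037 208.5021] [0.5053 0.0847 0.0746] local 0.0024286960539181106 -0.07315449422530429
201 [235.2338 213.0199] [0.4819 0.1371 0.0739] local -0.0016272601135098419 -0.015916838418205334
189 [102.672  196.2116] [0.4418 0.2541 0.0275] local 0.0006847363955725105 0.10772066970245736
813 [272.8733 218.5338] [0.4938 0.1112 0.0967] local 0.0006758675778420868 -0.044327655288147805
```

View pics/w7.png

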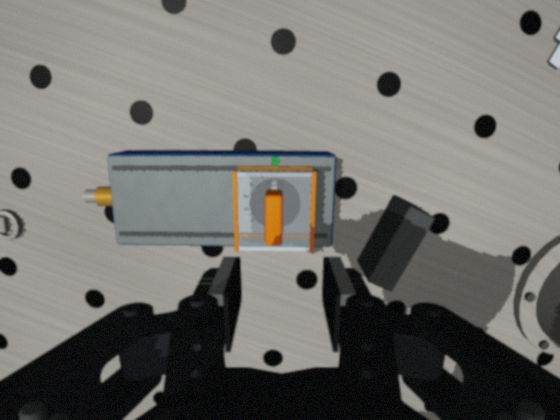

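The hood sits at local y = −44.5 mm, fully over the knob (disc visible at (275,203) under the clear roof), and the green mark is still clear at (275,160). Next is the cap.

Request:
{"fn": "arm_command", "kwargs": {
  "commands": [
    [6.5, [0.1, -2.8, 0], 0.13],
    [6.5, [0.1, -2.8, 0], 0.13],
    [6.5, [0.1, -2.8, 0], 0.13],
    [6.5, [0.1, -2.8, 0], 0.13],
    [6.5, [0.1, -2.8, 0], 0.13],
    [6.5, [0.1, -2.8, 0], 0.13],
    [6.5, [0.1, -2.8, 0], 0.13],
    [6.5, [0.1, -2.8, 0], 0.13],
    [6.5, [0.1, -2.8, 0], 0.13],
    [6.5, [0.1, -2.8, 0], 0.13],
    [6.5, [0.1, -2.9, 0], 0.13],
    [6.5, [0.1, -3.0, 0], 0.14]
  ]
}}

```text
clock: 11.1
position: [0.5068, -0.2342, 0.2048]
ee_rot: [0.697, -0.695, -0.126, 0.128]
contact_force: [0.3, 0.3, -0.1]
width: 0.0654
```

Request:
{"fn": "arm_command", "kwargs": {
  "commands": [
    [6.5, [0, 0, 0], 0],
    [6.5, [0, 0, 0], 0],
    [6.5, [0, 0, 0], 0]
  ]
}}

```text
clock: 11.4
position: [0.5072, -0.2326, 0.2058]
ee_rot: [0.697, -0.695, -0.124, 0.126]
contact_force: [-0.2, 0.5, 0.1]
width: 0.0651
```

Run:
```python
from seg import *
np.set_printoptions(precision=4,suppress=True)
im=grab('wrist','w8')
s=manip.get_state();print(s['qpos'],s['position'],s['width'],s['contact_force'],s['clock'])
m=masks(im)
for k in ('orange','red','green'):
  for n,c,_ in blobs(m[k],40): print(k,n,c,pt(im,*c))
```

```text
[-0.5546  0.2798  1.6117  0.0004  1.2522 -0.9108] [ 0.5074 -0.2325  0.2062] 0.0650293440393133 [ 0.5167  0.3832 -0.1871] 11.45
orange 2113 [279.1898 224.5887] [ 0.5062 -0.2344  0.101 ]
red 186 [325.1828 240.8011] [ 0.5472 -0.2436  0.0677]
green 181 [310.0829 164.4199] [ 0.5149 -0.1931  0.0649]
```

View pics/w8.png

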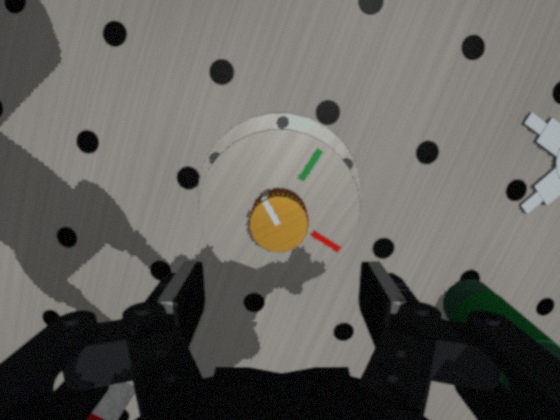

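The cap is at (279,222) with its white line pointing up-left to (265,200). The red line is at (325,241) and the green at (310,164), with the spray can at the lower right. I'll measure the directions and the axis.

```bash
cat > capm.py <<'E'
from seg import *
np.set_printoptions(precision=4,suppress=True)
AX=np.array([.5068,-.2340])
def fit(b,mask,z,ax=AX,L=12):
    ys,xs=np.where(mask);pts=np.c_[xs,ys].astype(np.float32)
    vx,vy,_,_=cv2.fitLine(pts,cv2.DIST_L2,0,.01,.01).ravel();c=pts.mean(0)
    p=plane(b,c[0]+L*vx,c[1]+L*vy,z);q=plane(b,c[0]-L*vx,c[1]-L*vy,z);m=plane(b,*c,z)
    d=p-q
    if d[:2]@(m[:2]-ax)<0:d=-d
    return dict(px=c,az=np.degrees(np.arctan2(d[1],d[0])),mid=m,az_mid=np.degrees(np.arctan2(m[1]-ax[1],m[0]-ax[0])))
def white(b,r,ztop):
    u,v=map(int,proj(b,[*AX,ztop]))
    h=cv2.cvtColor(b['pixels'],cv2.COLOR_RGB2HSV);m=((h[:,:,1]<90)&(h[:,:,2]>120))
    k=np.zeros(m.shape,np.uint8);cv2.circle(k,(u,v),r,1,-1);return m&(k>0)
E
python3 - <<'E'
from capm import *
b=load('w8');m=masks(b)
for k in ('red','green'):
    M=max(blobs(m[k][140:260,290:350],40),key=lambda r:r[0])[2];F=np.zeros(m[k].shape,bool);F[140:260,290:350]=M;print(k,fit(b,F,.066))
W=white(b,26,.101);bl=blobs(W,20);print([(n,c) for n,c,_ in bl]);print('white',fit(b,max(bl,key=lambda r:r[0])[2],.101))
# axis from intersection of red and green lines; cap contour
h=cv2.cvtColor(b['pixels'],cv2.COLOR_RGB2HSV)
o=((h[:,:,0]>8)&(h[:,:,0]<28)&(h[:,:,1]>120)&(h[:,:,2]>100))
bb=max(blobs(o,100),key=lambda r:r[0]);cs,_=cv2.findContours(bb[2].astype(np.uint8),0,1);(e,r)=cv2.minEnclosingCircle(max(cs,key=len));print('circ',e,r,plane(b,*e,.101))
x=pt(b,505,330);print('spray',x)
z=cv2.resize(b['pixels'][140:270,200:360,::-1],None,fx=4,fy=4,interpolation=cv2.INTER_CUBIC);cv2.imwrite('pics/w8z.png',z)
t=load('top0');mt=t['pixels'][205:230,340:366];h=cv2.cvtColor(np.ascontiguousarray(mt),cv2.COLOR_RGB2HSV);o=((h[:,:,0]>8)&(h[:,:,0]<28)&(h[:,:,1]>120));q=max(blobs(o,20),key=lambda r:r[0]);print('topcap',q[0],q[1]+[340,205],tri([(b,*e),(t,*(q[1]+[340,205]))]))
E
```

```text
red {'px': array([325.1828, 240.8011], dtype=float32), 'az': np.float64(-12.12233371137935), 'mid': array([ 0.5476, -0.244 ,  0.066 ]), 'az_mid': np.float64(-13.79883584561408)}
green {'px': array([310.0829, 164.4199], dtype=float32), 'az': np.float64(77.86036565428229), 'mid': array([ 0.5148, -0.193 ,  0.066 ]), 'az_mid': np.float64(78.9712371007558)}
[(178, array([271.5899, 213.3371]))]
white {'px': array([271.5899, 213.3371], dtype=float32), 'az': np.float64(138.37956857398606), 'mid': array([ 0.4988, -0.2289,  0.101 ]), 'az_mid': np.float64(147.6898337301889)}
circ (278.13812255859375, 222.447509765625) 29.56028938293457 [ 0.505  -0.2333  0.101 ]
spray [ 0.5593 -0.2001  0.2485]
topcap 75 [353.8133 217.3467] (array([ 0.5067, -0.2364,  0.0887]), [np.float64(0.0006117902813194209), np.float64(0.0006117902813192477)])
```

View pics/w8z.png

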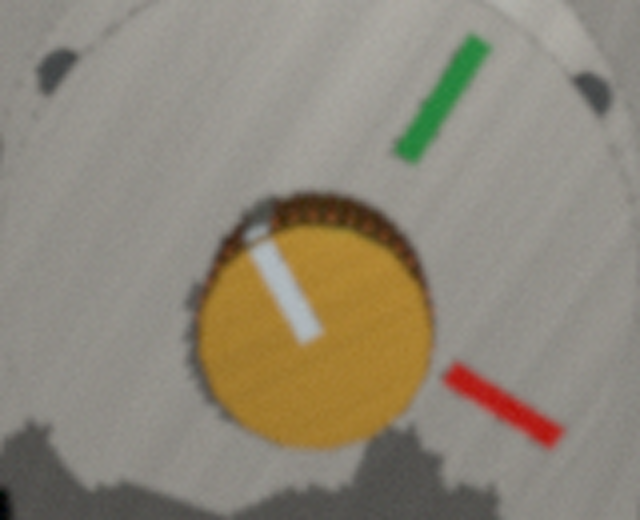

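The axis comes out at (0.5057, −0.2350). The red line is at −12.1°, the green at 77.9° and the white at 138.4°, so about 150.5° (2.63 rad) of clockwise turn is needed. The cap top at 101 mm fits that. Descending.

Request:
{"fn": "arm_command", "kwargs": {
  "commands": [
    [6.5, [-0.17, -0.25, -2], 0],
    [6.5, [0, 0, -3], 0],
    [6.5, [0, 0, -3], 0],
    [6.5, [0, 0, -2], 0],
    [6.5, [0, 0, -1.2], 0],
    [6.5, [0, 0, 0], 0],
    [6.5, [0, 0, 0], 0]
  ],
  "grip_force": 50
}}

```text
clock: 12.15
position: [0.5067, -0.236, 0.0957]
ee_rot: [-0.696, 0.696, 0.126, -0.125]
contact_force: [-0.4, -0.5, -0.1]
width: 0.0654
```

Run:
```python
from capm import *
im=grab('wrist','w9')
s=manip.get_state();print(s['qpos'],s['position'],s['width'],s['contact_force'],s['moment'],s['clock'])
print(proj(im,[.5057,-.235,.101]))
```

```text
[-0.5605  0.3802  1.7653  0.0001  0.9938 -0.917 ] [ 0.507  -0.2363  0.0961] 0.06485297949247627 [-0.0608 -0.3945 -0.248 ] [-0.0201  0.0197  0.0079] 12.2
(np.float64(279.6970030345189), np.float64(302.0565628832522))
```

View pics/w9.png

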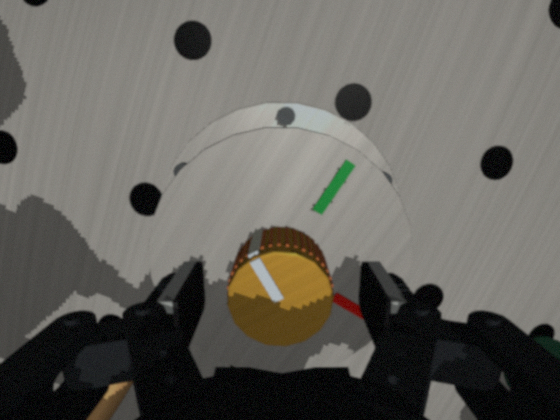

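The cap top is centred at (280,298) between the pads. Closing on it.

Request:
{"fn": "arm_command", "kwargs": {
  "commands": [
    [6.0, [-0.1, 0.1, -0.2], 0],
    [4.5, [0, 0, 0], 0],
    [3.5, [0, 0, 0], 0],
    [3.5, [0, 0, 0], 0],
    [3.5, [0, 0, 0], 0],
    [3.5, [0, 0, 0], 0]
  ],
  "grip_force": 50
}}

```text
clock: 12.8
position: [0.5057, -0.2351, 0.094]
ee_rot: [-0.696, 0.696, 0.126, -0.125]
contact_force: [-0.4, 2.2, 4.8]
width: 0.0388
```

```bash
cat > st.py <<'E'
from capm import *
from scipy.spatial.transform import Rotation as Ro
s=manip.get_state()
M=Ro.from_quat(s['ee_rot'][[1,2,3,0]]).as_matrix();print('jaw az',np.degrees(np.arctan2(M[1,0],M[0,0])))
for k in ('qpos','position','width','contact_force','moment','clock'): print(k,s[k])
E
python3 st.py
```

```text
jaw az 20.38429212151753
qpos [-0.5603  0.3807  1.7712  0.0008  0.9883 -0.9165]
position [ 0.5057 -0.2351  0.094 ]
width 0.038778155290983975
contact_force [-0.4021  2.1919  4.7788]
moment [0.3286 0.0465 0.0185]
clock 12.8
```

Request:
{"fn": "arm_command", "kwargs": {
  "commands": [
    [3.5, [0, 0, -0.015], -0.12],
    [3.5, [0, 0, -0.015], -0.12],
    [3.5, [0, 0, -0.015], -0.12],
    [3.5, [0, 0, -0.015], -0.12],
    [3.5, [0, 0, -0.015], -0.12],
    [3.5, [0, 0, -0.015], -0.12],
    [3.5, [0, 0, -0.015], -0.12],
    [3.5, [0, 0, -0.015], -0.12],
    [3.5, [0, 0, -0.015], -0.12],
    [3.5, [0, 0, -0.015], -0.12],
    [3.5, [0, 0, 0], 0],
    [3.5, [0, 0, 0], 0]
  ]
}}

```text
clock: 14.0
position: [0.5062, -0.2352, 0.0925]
ee_rot: [0.645, -0.645, 0.289, -0.291]
contact_force: [0.5, 1.5, 4.1]
width: 0.0384
```

```bash
python3 st.py; python3 -c "
from h import *
grab('wrist','w10')"
```

```text
jaw az -48.39871990053494
qpos [-0.5602  0.3826  1.7726  0.0012  0.984   0.2839]
position [ 0.5062 -0.2352  0.0925]
width 0.03843031045090686
contact_force [0.4766 1.4812 4.1226]
moment [ 0.2812 -0.1618 -0.11  ]
clock 14.0
```

View pics/w10.png

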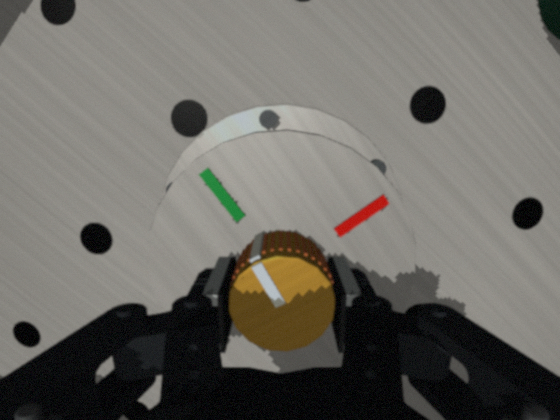

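The cap turns with the jaws, since the white line stays at (268,283) in the wrist view. Continuing.

Request:
{"fn": "arm_command", "kwargs": {
  "commands": [
    [3.5, [0, 0, -0.015], -0.12],
    [3.5, [0, 0, -0.015], -0.12],
    [3.5, [0, 0, -0.015], -0.12],
    [3.5, [0, 0, -0.015], -0.12],
    [3.5, [0, 0, -0.015], -0.12],
    [3.5, [0, 0, -0.015], -0.12],
    [3.5, [0, 0, -0.015], -0.12],
    [3.5, [0, 0, -0.015], -0.12],
    [3.5, [0, 0, -0.015], -0.12],
    [3.5, [0, 0, -0.015], -0.12],
    [3.5, [0, 0, 0], 0],
    [3.5, [0, 0, 0], 0]
  ]
}}

```text
clock: 15.25
position: [0.5064, -0.2357, 0.091]
ee_rot: [-0.37, 0.369, -0.602, 0.604]
contact_force: [1.0, 0.1, 6.1]
width: 0.0386
```

```bash
python3 st.py
```

```text
jaw az -116.98324108874459
qpos [-0.5604  0.3844  1.7741  0.0003  0.9799  1.4812]
position [ 0.5064 -0.2357  0.091 ]
width 0.038638812783255476
contact_force [0.9964 0.12   6.0856]
moment [ 0.1074 -0.1679 -0.0695]
clock 15.25
```

Request:
{"fn": "arm_command", "kwargs": {
  "commands": [
    [3.5, [0, 0, -0.01], -0.06],
    [3.5, [0, 0, -0.01], -0.05],
    [3.5, [0, 0, -0.01], -0.05],
    [3.5, [0, 0, 0], 0],
    [3.5, [0, 0, 0], 0]
  ]
}}

```text
clock: 15.75
position: [0.5063, -0.2358, 0.0907]
ee_rot: [-0.321, 0.32, -0.63, 0.631]
contact_force: [1.6, 1.3, 6.2]
width: 0.0388
```

```bash
python3 st.py
```

```text
jaw az -126.14258967827408
qpos [-0.5605  0.3847  1.7744  0.0001  0.9794  1.6411]
position [ 0.5063 -0.2358  0.0907]
width 0.03876595074783068
contact_force [1.6069 1.3104 6.2425]
moment [ 0.0624 -0.1514 -0.0738]
clock 15.75
```

146.5° turned, still only friction torque. I'll creep to the stop.

Request:
{"fn": "arm_command", "kwargs": {
  "commands": [
    [3.5, [0, 0, 0], -0.03],
    [3.5, [0, 0, 0], -0.03],
    [3.5, [0, 0, 0], 0],
    [3.5, [0, 0, 0], 0]
  ]
}}

```text
clock: 16.15
position: [0.5063, -0.2358, 0.0907]
ee_rot: [-0.302, 0.301, -0.639, 0.641]
contact_force: [1.7, 0.5, 5.1]
width: 0.0382
```

```bash
python3 st.py
```

```text
jaw az -129.5725408277685
qpos [-0.5605  0.3848  1.7745  0.      0.9793  1.701 ]
position [ 0.5063 -0.2358  0.0907]
width 0.03824127296215349
contact_force [1.7292 0.5366 5.1387]
moment [ 0.0407 -0.1518 -0.0969]
clock 16.15
```

Request:
{"fn": "arm_command", "kwargs": {
  "commands": [
    [3.5, [0, 0, 0], -0.03],
    [3.5, [0, 0, 0], -0.03],
    [3.5, [0, 0, 0], 0],
    [3.5, [0, 0, 0], 0]
  ]
}}

```text
clock: 16.55
position: [0.5062, -0.2358, 0.0906]
ee_rot: [-0.283, 0.282, -0.647, 0.649]
contact_force: [1.2, 1.2, 5.3]
width: 0.0386
```

```bash
python3 st.py
```

```text
jaw az -132.8443948169176
qpos [-0.5601  0.3848  1.7745 -0.0008  0.9792  1.7589]
position [ 0.5062 -0.2358  0.0906]
width 0.03858916839820209
contact_force [1.1753 1.1964 5.307 ]
moment [ 0.1422 -0.2243  0.7316]
clock 16.55
```

The z moment jumped to 0.73 N m, so the hard stop has been reached at about 152°. Checking with the picture.

```bash
python3 -c "
from capm import *
AX[:]=[.5058,-.235]
b=grab('wrist','w11')
u,v=proj(b,[*AX,.098]);print(u,v)
W=white(b,45,.098);
for n,c,M in blobs(W,40): print(n,c,fit(b,M,.098,AX))
m=masks(b)
for k in ('red','green'):
  for n,c,M in blobs(m[k],100): print(k,n,c,fit(b,M,.066,AX))
"
```

```text
281.24210935564435 306.98229557223897
494 [267.996  286.7551] {'px': array([267.9959, 286.7551], dtype=float32), 'az': np.float64(-12.898754692331046), 'mid': array([ 0.5149, -0.237 ,  0.098 ]), 'az_mid': np.float64(-12.526142335264206)}
red 672 [229.4211 190.3899] {'px': array([229.4211, 190.3899], dtype=float32), 'az': np.float64(-12.523754147607711), 'mid': array([ 0.5477, -0.244 ,  0.066 ]), 'az_mid': np.float64(-12.104076209800363)}
```

View pics/w11.png

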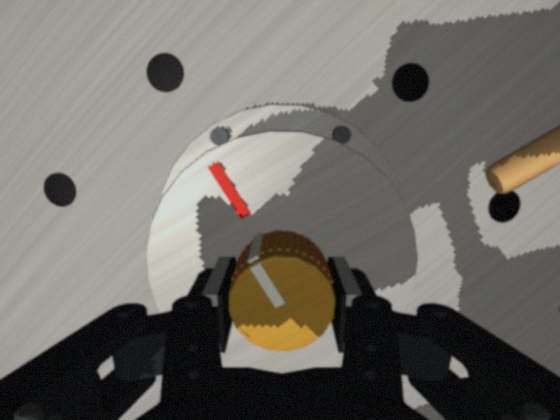

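The white line (−12.7°) is aligned with the red (−12.3°), so the cap is fully down with the stop confirmed both by torque and by sight. Backing off a quarter turn.

Request:
{"fn": "arm_command", "kwargs": {
  "commands": [
    [3.5, [0, 0, 0.015], 0.12],
    [3.5, [0, 0, 0.015], 0.12],
    [3.5, [0, 0, 0.015], 0.12],
    [3.5, [0, 0, 0.015], 0.12],
    [3.5, [0, 0, 0.015], 0.12],
    [3.5, [0, 0, 0.015], 0.12],
    [3.5, [0, 0, 0.015], 0.12],
    [3.5, [0, 0, 0.015], 0.12],
    [3.5, [0, 0, 0.015], 0.12],
    [3.5, [0, 0, 0.015], 0.12],
    [3.5, [0, 0, 0.015], 0.12],
    [3.5, [0, 0, 0.015], 0.12]
  ]
}}

```text
clock: 17.8
position: [0.5062, -0.2352, 0.0924]
ee_rot: [0.64, -0.64, 0.299, -0.301]
contact_force: [-1.0, 2.3, 5.8]
width: 0.0384
```

Request:
{"fn": "arm_command", "kwargs": {
  "commands": [
    [3.5, [0, 0, 0.015], 0.1],
    [3.5, [0, 0, 0], 0.03],
    [3.5, [0, 0, 0], 0],
    [3.5, [0, 0, 0], 0],
    [3.5, [0, 0, 0], 0]
  ]
}}

```text
clock: 18.3
position: [0.5062, -0.2352, 0.0926]
ee_rot: [0.658, -0.658, 0.259, -0.26]
contact_force: [1.7, 1.5, 6.0]
width: 0.0389
```

```bash
python3 st.py; python3 -c "
from capm import *
AX[:]=[.5058,-.235]
b=grab('wrist','w12')
W=white(b,45,.1);
for n,c,M in blobs(W,40): print(n,c,fit(b,M,.1,AX))
m=masks(b)
for k in ('red','green'):
  for n,c,M in blobs(m[k],100): print(k,n,c,fit(b,M,.066,AX))
"
```

```text
jaw az -43.05440312493903
qpos [-0.5602  0.3825  1.7725  0.0011  0.9843  0.1907]
position [ 0.5062 -0.2352  0.0926]
width 0.03889999331793473
contact_force [1.7382 1.5416 5.9765]
moment [ 0.3304 -0.1296  0.0504]
clock 18.3
508 [269.185  286.4193] {'px': array([269.185 , 286.4193], dtype=float32), 'az': np.float64(76.83264573751926), 'mid': array([ 0.5082, -0.2258,  0.1   ]), 'az_mid': np.float64(75.58609601038633)}
red 632 [365.9367 222.7927] {'px': array([365.9367, 222.7927], dtype=float32), 'az': np.float64(-12.144354791794822), 'mid': array([ 0.5479, -0.2441,  0.066 ]), 'az_mid': np.float64(-12.209508735452136)}
green 627 [229.6045 189.4402] {'px': array([229.6045, 189.4402], dtype=float32), 'az': np.float64(77.8419131582521), 'mid': array([ 0.5148, -0.1928,  0.066 ]), 'az_mid': np.float64(78.01587586691558)}
```

View pics/w12.png

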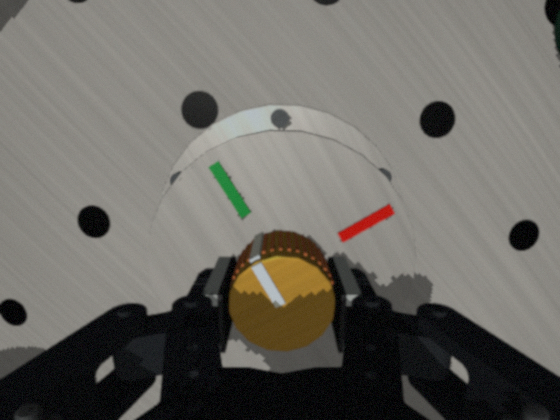

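White is at 76.8° and green at 77.8°, so I'll add about 0.015 rad. Then a last check of the whole scene.

Request:
{"fn": "arm_command", "kwargs": {
  "commands": [
    [3.5, [0, 0, 0], 0.015],
    [3.5, [0, 0, 0], 0],
    [3.5, [0, 0, 0], 0],
    [3.5, [0, 0, 0], 0]
  ]
}}

```text
clock: 18.75
position: [0.5061, -0.2352, 0.0926]
ee_rot: [0.66, -0.66, 0.254, -0.255]
contact_force: [1.2, 1.7, 6.6]
width: 0.0387
```

```bash
python3 st.py; python3 -c "
from capm import *
AX[:]=[.5058,-.235]
b=grab('wrist','w13')
W=white(b,45,.1);
for n,c,M in blobs(W,40): print(n,c,fit(b,M,.1,AX))
m=masks(b)
for n,c,M in blobs(m['green'],100): print(n,c,fit(b,M,.066,AX))
t=grab('top','top1');s=grab('side','side1')
for n in ('top','side'):
    a=load(n+'0')['pixels'];c=load(n+'1')['pixels'];x=cv2.resize(np.hstack([a[80:300,60:500] if n=='top' else a[90:400,0:420],c[80:300,60:500] if n=='top' else c[90:400,0:420]]),None,fx=.9,fy=.9)
    cv2.imwrite('pics/cmp_'+n+'.png',x[:,:,::-1])
z=cv2.resize(s['pixels'][150:310,210:370,::-1],None,fx=3.7,fy=3.7,interpolation=cv2.INTER_CUBIC);cv2.imwrite('pics/side1z.png',z)
"
```

```text
jaw az -42.20832141011624
qpos [-0.5602  0.3824  1.7725  0.0011  0.9844  0.1758]
position [ 0.5061 -0.2352  0.0926]
width 0.03866561797799002
contact_force [1.2282 1.6887 6.6086]
moment [ 0.3464 -0.1628 -0.0157]
clock 18.75
506 [269.1522 286.2549] {'px': array([269.1522, 286.2549], dtype=float32), 'az': np.float64(77.49939754943802), 'mid': array([ 0.5081, -0.2257,  0.1   ]), 'az_mid': np.float64(76.31874648898322)}
624 [230.766  188.5881] {'px': array([230.766 , 188.5881], dtype=float32), 'az': np.float64(77.9538944743774), 'mid': array([ 0.5148, -0.1928,  0.066 ]), 'az_mid': np.float64(78.03046343881584)}
```

View pics/cmp_top.png

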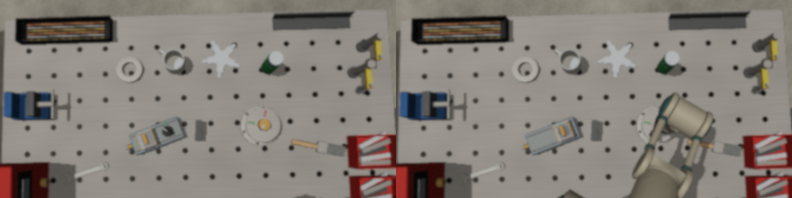

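View pics/cmp_side.png

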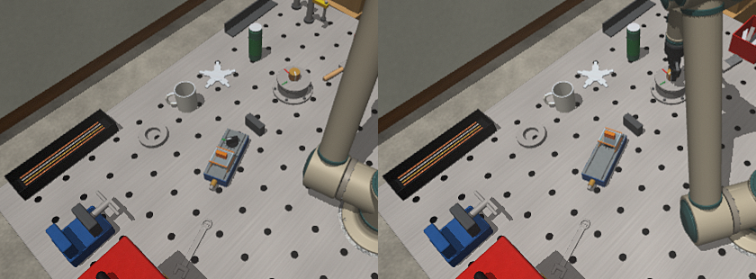

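View pics/side1z.png

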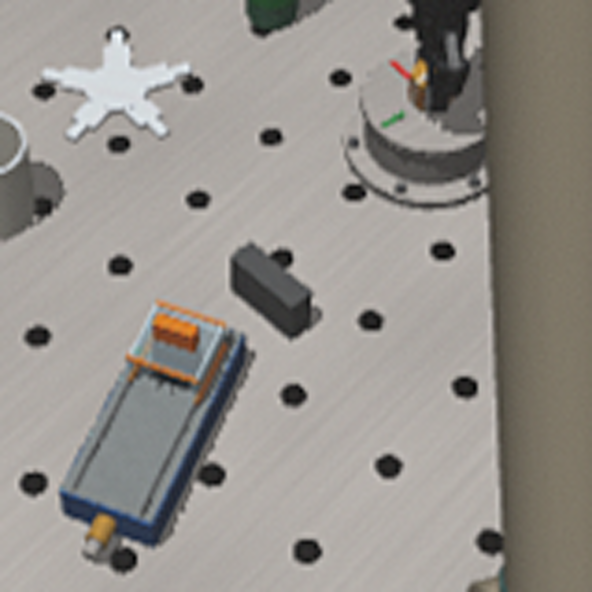

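Bystanders are in their original places. The hood (near (175,340) in the side zoom) covers the knob, the cap is held, and its white line is within about 0.5° of the green line's direction. Handing in.

```bash
python3 -c "
from rig import manip
print(manip.sign_off())"
```

```text
the job is handed in; nothing more can be done
None
```

The job is done in the order asked and handed in at about 19 s of the 72 s; no verdict was reported. All angles and distances below are camera measurements.

- **Knob:** I turned it about 36° clockwise. The last clear measurement, while I still gripped the knob, put the pointer at 19.8°; the mark measured 19.6–20.7°. I did not re-measure the angle after letting go; the hood was slid over it without snagging.
- **Hood:** I slid it until it met the end stop with about a 16 N push. Afterwards it measured at local y ≈ −44.5 mm, close to the −45 mm expected.
- **Cap:** I screwed it down about 152° to the hard stop. The torque jumped from about 0.1 to 0.73 N m there, and the white line was within about 0.5° of the red one. I then backed it off a quarter turn and kept gripping it with the grip force set to 50 N.
- **Final cap check:** The white line's direction is 77.5° and the green line's is 77.9°. A rougher check from the line's midpoint gave 76.3° against 78.0°, so the two disagree by about 1°.
- **Bystanders:** Side-by-side top and side views show no movement of the mug, spray can, flange, star, gauge block, wrench or brush. The arm hides part of the brush in the last views.

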